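# Isolate the filler and pick the fullest tin by feel

### The job

The filling machine is to be cleaned with blocks from the fullest tin of cleaning blocks: first switch its isolator off by swinging the handle over to its other stop. Then lift the three identical closed tins a few centimetres one after another to feel which is the heaviest, keeping them upright and standing each lighter one back where it was. Finish while holding the heaviest tin still and upright in the gripper, its underside about 20 cm above the table; leave the isolator off and the beaker, dropper bottle and marker where they are.

Things in the scene. Friction and masses are not known exactly. Their poses are not given: they have to be found in the camera images.
- tin_1: closed cylindrical steel tin with a paper band and a black screw cap; one of three identical-looking ones. Body 56 mm diameter up to 80 mm, cap 42 mm diameter, 100 mm tall in all. Origin: centre of the underside, z up along its axis. Weighs between 0.1 and 0.6 kg; one of the three is at least 0.2 kg heavier than either of the others, which one only lifting tells. Its contents may shift a few mm inside
- tin_2: closed cylindrical steel tin with a paper band and a black screw cap; one of three identical-looking ones. Body 56 mm diameter up to 80 mm, cap 42 mm diameter, 100 mm tall in all. Origin: centre of the underside, z up along its axis. Weighs between 0.1 and 0.6 kg; one of the three is at least 0.2 kg heavier than either of the others, which one only lifting tells. Its contents may shift a few mm inside
- tin_3: closed cylindrical steel tin with a paper band and a black screw cap; one of three identical-looking ones. Body 56 mm diameter up to 80 mm, cap 42 mm diameter, 100 mm tall in all. Origin: centre of the underside, z up along its axis. Weighs between 0.1 and 0.6 kg; one of the three is at least 0.2 kg heavier than either of the others, which one only lifting tells. Its contents may shift a few mm inside
- isolator: grey isolator switch box fixed to the table, 98 x 78 mm foot, 49 mm tall, with two bearing cheeks on top (up to 69 mm) and a tall black-gripped handle between them. Origin: centre of the underside; its x axis is the way the handle swings from on to off
- isolator_pivot (a point): the handle's hinge, 60 mm above the underside of the isolator; the hinge runs along the isolator's y axis
- handle_grip (a point): centre of the handle's black round cross-bar (18 mm diameter, 50 mm long along the isolator's y axis), 72 mm from the hinge on a flat steel arm 10 x 16 mm; 119 mm above the table at either stop, 132 mm when upright
- isolator_handle (a joint): handle angle in rad: 0 = on, leaning 0.6 rad from upright towards the isolator's -x; 1.2 = off, leaning 0.6 rad towards its +x. Over-centre: it stands upright at 0.6 and falls by its weight to the nearer stop; about 1 N at the cross-bar pushes it
- filler: fixed filling machine behind the left-hand tin: a steel cabinet up to 209 mm high, its near side 0.12 to 0.15 m nearer the robot than its origin (on the table, under its middle), its right side 0.19 m to the right (-y). A thin filling nozzle hangs in front of it, 0.21 m nearer the robot and 30 mm to the left (+y) of the origin, from 182 to 350 mm above the table; keep clear of it
- parts_drawers: fixed chest of small drawers behind the isolator, standing on the table; origin about the centre of its underside
- table: the fixed work table; its top is at z = 0. Origin: on the floor below it
- beaker: grey open beaker, 67 mm diameter, 78 mm tall, loose, to be left alone. Origin: centre of the underside
- sample_1: small dropper bottle, 33 mm diameter, 102 mm tall, loose, to be left alone. Origin: centre of the underside
- marker: marker pen lying on the table, 135 mm long along its y axis, 17 mm thick, loose, to be left alone. Origin: its underside at mid-length

How it is judged:
By the outcome, as a careful person would: the job done as asked, in the order asked, and still so for the second after the job is handed in, while the arm keeps its last pose, push and grip.
It also fails if it takes over 72 s, if anything falls off the work surface, if the arm or the gripper's body presses on something with over 40 N, if the wrist force passes 120 N, or if a joint passes its speed limit or range.

### The arm

A 7-joint arm with a two-finger parallel gripper is mounted at the origin on a cart in front of the work surface, level with it; the furniture and walls round the work are solid. World frame = base frame: x ahead of the robot, y to its left, z up, the work surface at z = 0. Lengths are in m, angles in rad, forces in N, time in s.
With the tool pointing down it reaches from about 0.4 to 0.85 m from the base axis. Payload 4.5 kg.
Tool frame: the origin (TCP) lies where the fingers leave the gripper's body, on its centre line; the fingertips stand 73 mm ahead of it and the grasp point (between the pads) lies 54 mm ahead of it (ctrl.pinch_z is the distance from the TCP to the grasp point, in m); z points along the fingers, y is the direction in which the jaws open and shut (so a half turn about z gives the same grasp; the last joint's range is limited). The gripper opens to 85 mm and grips with 20 to 120 N. Pads are 22 mm wide; open, the fingers measure 114 mm over their backs; the gripper's body (76 mm by 85 mm) begins 54 mm behind the grasp point. The pads swing forward as they close: fully open they stand 13 mm farther back than shut.
Start: joints at [-1.305, 0.689, -0.195, 1.565, 0.157, 0.902, -0.215], TCP at [0.144, 0.608, 0.304] pointing down, gripper open.
Joint ranges: [-3.01, 3.01], [-0.46, 2.08], [-1.47, 1.51], [0.13, 2.56], [-1, 4.14], [0.04, 2.09], [-2.66, 2.66]. Speed limits (rad/s): [2.57, 2.57, 3.14, 3.14, 3.14, 3.14, 3.14].

### API

Orientations are given as a rotation vector (axis times angle).
In Python, from bench import ctrl gives the robot as it stands. Calls block until the motion is done:
- ctrl.move_pose(position, orientation): joint-space move of the TCP to a pose.
- ctrl.move_linear(position, frame=None, rate=0.15, until_force=None): straight line of the TCP; frame=None keeps the orientation; rate is the mean speed in m/s. With until_force (N) it stops when the force on the tool has changed by that much, and returns True; else False.
- ctrl.move_joints(angles): joint-space move.
- ctrl.gripper_to(opening, newtons=None): opening from 0.0 (shut) to 1.0 (fully open); newtons is the grip in N (None keeps the last); returns when the fingers have stopped.
- ctrl.wait(seconds).
- ctrl.solve_ik(position, orientation): joint angles nearest the present ones, or None.
- ctrl.get_state(): the state.
- ctrl.read_camera(name): name is "scene" or "top" or "wrist"; returns a dict with "frame" (384x512x3 uint8, red, green, blue), "camera_matrix" (3x3 intrinsics, pixels), "D" ([k1, k2, p1, p2, k3] as OpenCV has them; the pictures are not rectified), "pose" (4x4, takes a point from camera to world coordinates); the wrist camera has in their place "mount" (4x4, takes a point from camera to tool coordinates, whose origin is the TCP and whose axes are the flange's). Camera axes: x right, y up, looking along -z (the intrinsics and any distortion apply to the point x, -y, -z); pixel columns grow to the right and rows downward; lengths in m; the calibration is good to about 2 mm. A picture is of the moment at which its call begins: read the wrist's pose just before it. There is no depth.
A pose or a line that the arm cannot do raises ctrl.IKError and nothing moves.
- ctrl.sign_off(): hands the job in, once; it reports no verdict.
The state is a dict: "time_s": time; "qpos": joint angles; "qd": joint speeds; "joint_efforts": joint torques, N m; "tcp_pos": TCP position; "eef_rot": TCP orientation; "wrist_force": force on the tool from outside, world axes, zero at the start; "moment": the same for the moment, N m; "opening": opening from 0.0 (shut) to 1.0 (fully open).
Only numpy, scipy, OpenCV 4.12 (cv2) and the standard library are available. Lean on these libraries where they do the work, as an engineer would, in place of code of your own. Each camera call takes 0.05 s, during which the arm holds its last target. There are 200 camera calls.

## Working session

There is one attempt and no reset: what is moved stays moved. The work goes in short steps, each a Python script; the robot and the scene stay as the last script left them, time stands still between calls to the robot, and variables do not carry over. Pictures are saved under pics/ and viewed, about 8 in all and at most 12, crops included, and the job is handed in when it is done.

```bash
mkdir -p pics; ls; python3 - <<'E'
from bench import ctrl
import cv2,numpy as np
for n in("scene","top"):
    c=ctrl.read_camera(n); cv2.imwrite(f"pics/{n}0.png",c["frame"][:,:,::-1])
    print(n,np.round(c["camera_matrix"],1).tolist(),np.round(c["D"],4),np.round(c["pose"],3).tolist())
s=ctrl.get_state();print(s)
E
```

```text
pics
scene [[443.5, 0.0, 261.8], [0.0, 443.5, 196.9], [0.0, 0.0, 1.0]] [-0.1696  0.      0.      0.      0.    ] [[0.777, 0.327, -0.538, -0.267], [-0.63, 0.386, -0.675, -1.049], [-0.013, 0.863, 0.505, 0.539], [0.0, 0.0, 0.0, 1.0]]
top [[369.8, 0.0, 250.6], [0.0, 369.8, 192.3], [0.0, 0.0, 1.0]] [-0.0244  0.      0.      0.      0.    ] [[-0.029, 0.994, -0.105, 0.452], [-1.0, -0.029, -0.004, 0.043], [-0.007, 0.104, 0.995, 1.022], [0.0, 0.0, 0.0, 1.0]]
{'time_s': 0.1, 'qpos': array([-1.30520127,  0.68991798, -0.19452841,  1.56627806,  0.15726976,
        0.90253278, -0.21511952]), 'qd': array([ 0.00012777, -0.00344015, -0.00033967, -0.00030791, -0.00090638,
        0.00175472,  0.00136195]), 'joint_efforts': array([-2.90206153e-03, -5.40600657e+01, -1.27154980e+00, -1.58984631e+01,
        9.33379575e-03,  4.39323529e-03, -5.27092482e-06]), 'tcp_pos': array([0.14349294, 0.60780048, 0.30314307]), 'eef_rot': array([-3.63200007e-01, -3.12042642e+00,  2.74056424e-03]), 'wrist_force': array([-0.08063312, -0.6778461 , -0.0912841 ]), 'moment': array([ 0.02057445,  0.00656645, -0.02539053]), 'opening': 0.9996093417966109}
```

View pics/scene0.png

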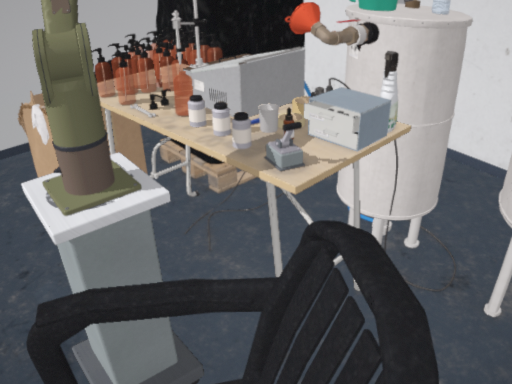

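View pics/top0.png

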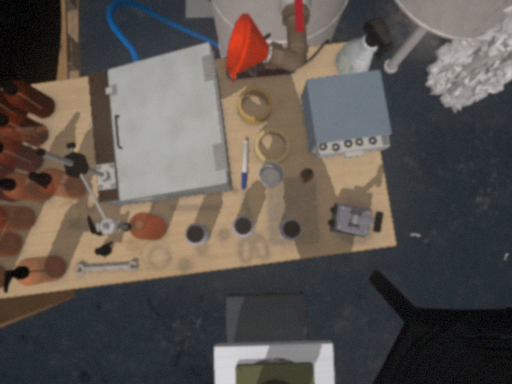

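The top view shows dark caps at about (196,233), (243,226) and (290,229). The isolator is at (350,219), with its bar at (377,222), leaning right (-y). I'll zoom in on both views.

```bash
cat > h.py <<'E'
from bench import ctrl
import cv2,numpy as np
def ray(c,uv):
    p=cv2.undistortPoints(np.array([[uv]],float),np.array(c["camera_matrix"]),np.array(c["D"]))[0,0]
    T=np.array(c["pose"]); return T[:3,3],T[:3,:3]@np.array([p[0],-p[1],-1])
def plane(c,uv,z):
    o,d=ray(c,uv); return o+d*(z-o[2])/d[2]
def proj(c,P):
    T=np.array(c["pose"]); q=(np.atleast_2d(P)-T[:3,3])@T[:3,:3]
    q=q*[1,-1,-1]
    return cv2.projectPoints(q,np.zeros(3),np.zeros(3),np.array(c["camera_matrix"]),np.array(c["D"]))[0][:,0]
E
python3 - <<'E'
from h import *
c=ctrl.read_camera("top");f=c["frame"][:,:,::-1]
s=ctrl.read_camera("scene");g=s["frame"][:,:,::-1]
a=cv2.resize(f[155:255,180:400],None,fx=3.6,fy=3.6,interpolation=cv2.INTER_CUBIC)
b=cv2.resize(g[85:175,180:400],None,fx=2.6,fy=2.6,interpolation=cv2.INTER_CUBIC)
o=np.zeros((600,800,3),np.uint8);o[:360,:792]=a;o[364:364+b.shape[0],:b.shape[1]]=b
cv2.imwrite("pics/z1.png",o)
gr=cv2.cvtColor(f,cv2.COLOR_BGR2GRAY)
m=(gr<50).astype(np.uint8);m[:, :185]=0;m[:160]=0;m[250:]=0;m[:,395:]=0
n,l,st,ce=cv2.connectedComponentsWithStats(m)
for i in range(1,n):
    if st[i,4]>25: print(st[i],ce[i].round(1),"z.1",plane(c,ce[i],.1).round(4),"z.119",plane(c,ce[i],.119).round(4))
E
```

```text
[375 213   7  18  81] [377.7 221.2] z.1 [ 0.4677 -0.2675  0.1   ] z.119 [ 0.4673 -0.2611  0.119 ]
[329 219   5   8  26] [331.5 222.5] z.1 [ 0.468  -0.1524  0.1   ] z.119 [ 0.4676 -0.1483  0.119 ]
[285 222  14  15 163] [291.4 228.6] z.1 [ 0.4557 -0.0521  0.1   ] z.119 [ 0.4556 -0.0502  0.119 ]
```

View pics/z1.png

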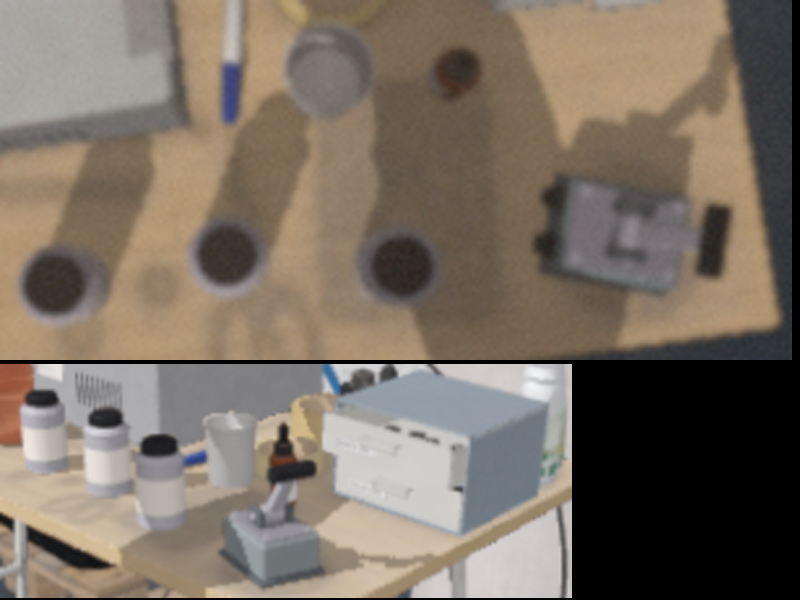

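```bash
python3 - <<'E'
from h import *
c=ctrl.read_camera("top");f=c["frame"][:,:,::-1]
s=ctrl.read_camera("scene")
gr=cv2.cvtColor(f,cv2.COLOR_BGR2GRAY)
for n,(u,v,z) in dict(A=(195,234,.1),B=(243,226,.1),C=(292,229,.1),bar=(378,222,.119)).items():
    r=13; w=gr[v-r:v+r+1,u-r:u+r+1]; _,m=cv2.threshold(w,0,255,cv2.THRESH_OTSU+cv2.THRESH_BINARY_INV) if n!='bar' else cv2.threshold(w,62,255,cv2.THRESH_BINARY_INV)
    if n=='bar': m[:, :8]=0; m[:,20:]=0
    k,l,st,ce=cv2.connectedComponentsWithStats(m); i=1+st[1:,4].argmax()
    p=ce[i]+[u-r,v-r]; P=plane(c,p,z); rect=cv2.minAreaRect(np.argwhere(l==i)[:,::-1].astype(np.float32))
    print(n,st[i],p.round(1),P.round(4),"rect",rect,"in scene",proj(s,P).round(1), "px/m", np.linalg.norm(proj(c,P+[0,.05,0])-proj(c,P))*20)
for n,uv,z in[("nozzle.35",(107,227),.35),("nozzle.18",(107,227),.18),("cab corner R",(229,190),.209),("cab corner R top far",(212,48),.209),("cab left near",(103,202),.209),("chest near L",(318,155),.13),("iso c .049",(351.7,220.3),.049),("iso corner",(338,204.5),.0),("iso corner",(372,210.5),.0),("corner",(365.5,236),0),("corner",(331,229.5),0),("beaker",(271,174),.078),("sample",(307,174.5),.102)]: print(n,plane(c,uv,z).round(3))
s0=ctrl.get_state();print(ctrl.pinch_z)
from scipy.spatial.transform import Rotation as R
print(R.from_rotvec(s0["eef_rot"]).as_matrix().round(2).tolist())
for P in[(.144,.5,.5),(.15,.42,.5),(.46,-.31,.3),(.46,-.05,.4),(.45,.19,.108)]:
    for yaw in (0,np.pi/2):
        r=(R.from_euler('z',yaw)*R.from_euler('x',np.pi)).as_rotvec(); q=ctrl.solve_ik(P,r); print(P,yaw,None if q is None else np.round(q,2))
E
```

```text
A [  4   1  23  21 320] [196.6 231.9] [0.4543 0.1832 0.1   ] rect ((15.076921463012695, 10.615385055541992), (17.75040626525879, 23.297405242919922), 56.30992889404297) in scene [[197.9  96.1]] px/m 401.70952275085455
B [  4   0  23  21 347] [244.5 222.5] [0.4743 0.0638 0.1   ] rect ((14.30000114440918, 8.899999618530273), (17.441329956054688, 24.59674835205078), 26.56505012512207) in scene [[223.5 103.3]] px/m 402.085487632413
C [  4   4  18  18 236] [291.3 228.6] [ 0.4558 -0.0519  0.1   ] rect ((12.19999885559082, 12.399999618530273), (17.076295852661133, 16.443843841552734), 18.43494987487793) in scene [[240.8 114. ]] px/m 403.1574606790514
bar [  9   4   8  18 101] [377.6 221.5] [ 0.4666 -0.261   0.119 ] rect ((12.594594955444336, 12.4324312210083), (5.589565277099609, 17.755088806152344), 9.462322235107422) in scene [[292.3 126.8]] px/m 409.09029682740993
nozzle.35 [0.467 0.309 0.35 ]
nozzle.18 [0.471 0.376 0.18 ]
cab corner R [0.544 0.094 0.209]
cab corner R top far [0.876 0.126 0.209]
cab left near [0.526 0.374 0.209]
chest near L [ 0.633 -0.121  0.13 ]
iso c .049 [ 0.473 -0.2
[... 300 characters left out ...]
  0.73  1.58 -0.29  1.25 -2.63]
(0.144, 0.5, 0.5) 1.5707963267948966 [-1.5   0.35  0.19  1.57 -0.07  1.23 -1.3 ]
(0.15, 0.42, 0.5) 0 [-1.88  0.28  0.76  1.77 -0.21  1.18 -2.63]
(0.15, 0.42, 0.5) 1.5707963267948966 [-1.46  0.23  0.17  1.75 -0.04  1.17 -1.28]
(0.46, -0.31, 0.3) 0 [ 0.27  0.63  0.41  1.8  -0.34  0.77 -0.72]
(0.46, -0.31, 0.3) 1.5707963267948966 [ 0.5   0.6   0.01  1.79 -0.01  0.75  0.52]
(0.46, -0.05, 0.4) 0 [-0.45  0.41  0.68  1.92 -0.32  0.92 -1.18]
(0.46, -0.05, 0.4) 1.5707963267948966 [-0.14  0.35  0.21  1.91 -0.09  0.89  0.12]
(0.45, 0.19, 0.108) 0 [-0.57  0.88  0.13  2.11 -0.59  0.18 -1.47]
(0.45, 0.19, 0.108) 1.5707963267948966 [-0.5   0.87  0.    2.11 -0.02  0.16 -0.48]
```

```bash
cat >> h.py <<'E'
from scipy.spatial.transform import Rotation as R
def down(deg): return (R.from_euler('z',deg,degrees=True)*R.from_euler('x',np.pi)).as_rotvec()
def st(msg=""):
    s=ctrl.get_state(); print(msg,"t",round(s["time_s"],2),"tcp",np.round(s["tcp_pos"],4),"F",np.round(s["wrist_force"],2),"op",round(s["opening"],3),flush=True); return s
E
python3 - <<'E'
from h import *
ctrl.move_linear([.15,.45,.5],rate=.25); st("up")
ctrl.gripper_to(0.0,50)
ctrl.move_pose([.36,-.25,.5],down(78)); st("over")
bar=np.array([.4666,-.261,0]); d=np.array([.21,.978,0]);d/=np.linalg.norm(d)
z=np.array([0,0,.181])
ctrl.move_pose(bar-.05*d+[0,0,.26],down(78))
print(ctrl.move_linear(bar-.05*d+z,rate=.15,until_force=12)); st("down")
print(ctrl.move_linear(bar+.035*d+z,rate=.1,until_force=15)); st("past")
print(ctrl.move_linear(bar+.052*d+z,rate=.08,until_force=6)); st("end")
ctrl.move_linear(bar+.0*d+z+[0,0,.0],rate=.2)
ctrl.move_linear(bar-.0*d+[0,0,.30],rate=.25); st("clear")
ctrl.gripper_to(1.0)
ctrl.move_pose([.33,-.1,.4],down(45)); st("away")
c=ctrl.read_camera("top");f=c["frame"][:,:,::-1]
s=ctrl.read_camera("scene");g=s["frame"][:,:,::-1]
np.savez("snap.npz",top=f,scene=g)
a=cv2.resize(f[155:255,180:400],None,fx=3.6,fy=3.6,interpolation=cv2.INTER_CUBIC)
b=cv2.resize(g[85:175,180:400],None,fx=2.6,fy=2.6,interpolation=cv2.INTER_CUBIC)
o=np.zeros((600,800,3),np.uint8);o[:360,:792]=a;o[364:364+b.shape[0],:b.shape[1]]=b
cv2.imwrite("pics/z2.png",o)
gr=cv2.cvtColor(f,cv2.COLOR_BGR2GRAY)
for n,u,v in[("A",195,233),("B",243,225),("C",291,229)]:
    m=cv2.inRange(gr[v-12:v+13,u-12:u+13],0,55)
    k,l,t,ce=cv2.connectedComponentsWithStats(m);i=1+t[1:,4].argmax();p=ce[i]+[u-12,v-12]
    print(n,t[i],p.round(1),plane(c,p,.1).round(4))
E
```

```text
up t 1.46 tcp [0.1498 0.4502 0.499 ] F [-0.04  0.19  0.02] op 1.001
over t 4.81 tcp [ 0.3607 -0.2491  0.4998] F [ 0.01 -0.13  0.03] op -0.001
False
down t 6.52 tcp [ 0.4566 -0.3103  0.1822] F [ 0.98 -0.19 -0.05] op -0.003
False
past t 7.52 tcp [ 0.4738 -0.2275  0.1811] F [ 0.35 -0.68  0.54] op -0.0
False
end t 7.88 tcp [ 0.4777 -0.2094  0.1809] F [-0.52 -0.03  0.04] op -0.004
clear t 8.91 tcp [ 0.4668 -0.2596  0.2997] F [-0.33  0.57 -1.6 ] op 0.001
away t 10.62 tcp [ 0.3309 -0.1003  0.4002] F [ 0.37 -0.27 -0.34] op 1.001
A [  5   6  15  14 155] [195.1 233.4] [0.4507 0.1871 0.1   ]
B [  5   6  14  14 127] [242.7 225.4] [0.467  0.0683 0.1   ]
C [  5   4  15  15 161] [291.5 228.1] [ 0.457  -0.0525  0.1   ]
```

View pics/z2.png

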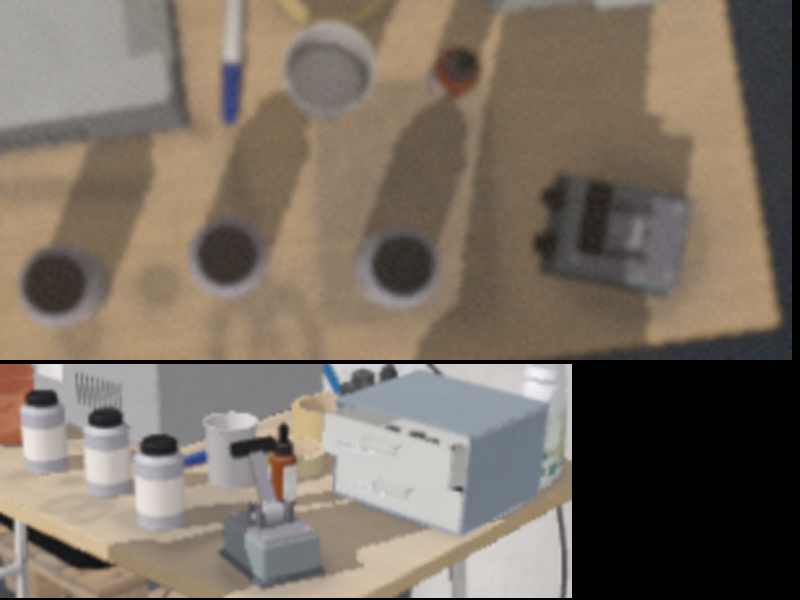

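The handle now leans left (+y), with its bar at top-view pixel (346,215), so the isolator is off. Next I lift-test the tins.

```bash
cat >> h.py <<'E'
TINS=dict(A=(.4507,.1871),B=(.467,.0683),C=(.457,-.0525))
def meas():
    ctrl.wait(.5); return np.mean([(ctrl.wait(.05),ctrl.get_state()["wrist_force"])[1] for _ in range(10)],0)
def grab(n,ZG=.108):
    x,y=TINS[n]
    ctrl.move_pose([x,y,.24],down(45))
    f0=meas()
    if ctrl.move_linear([x,y,ZG],rate=.15,until_force=8): st("CONTACT"); raise SystemExit
    ctrl.gripper_to(0.0,60); s=st("grip "+n)
    assert .58<s["opening"]<.75
    ctrl.move_linear([x,y,ZG+.045],rate=.08)
    f=meas(); print(n,"dF",(f-f0).round(2),"kg",((f0-f)[2]/9.81).round(3)); st("lifted")
def putback(n,ZG=.108):
    x,y=TINS[n]
    ctrl.move_linear([x,y,ZG+.008],rate=.08); ctrl.move_linear([x,y,ZG],rate=.02); ctrl.wait(.2); st("down")
    ctrl.gripper_to(1.0); ctrl.move_linear([x,y,.24],rate=.2); st("released")
E
python3 - <<'E'
from h import *
c=ctrl.read_camera("top");print("bar",plane(c,(345.6,214.6),.119).round(3))
grab("C"); putback("C")
E
```

```text
bar [ 0.486 -0.184  0.119]
grip C t 14.05 tcp [ 0.4569 -0.0519  0.1087] F [-0.67  0.43  6.78] op 0.628
C dF [-0.2  -0.04 -4.99] kg 0.508
lifted t 15.76 tcp [ 0.457  -0.0525  0.153 ] F [-0.07  0.36 -5.36] op 0.634
down t 17.12 tcp [ 0.4572 -0.0525  0.1087] F [-0.6   0.43  4.71] op 0.632
released t 18.35 tcp [ 0.4566 -0.0521  0.2393] F [ 0.49 -0.07 -0.39] op 1.001
```

```bash
python3 - <<'E'
from h import *
grab("B"); putback("B")
grab("A"); putback("A")
ctrl.move_linear([.33,.1,.4],rate=.25); st()
c=ctrl.read_camera("top");f=c["frame"][:,:,::-1]
g=ctrl.read_camera("scene")["frame"][:,:,::-1]
a=cv2.resize(f[155:255,180:400],None,fx=3.6,fy=3.6,interpolation=cv2.INTER_CUBIC)
b=cv2.resize(g[85:175,180:400],None,fx=2.6,fy=2.6,interpolation=cv2.INTER_CUBIC)
o=np.zeros((600,800,3),np.uint8);o[:360,:792]=a;o[364:364+b.shape[0],:b.shape[1]]=b
cv2.imwrite("pics/z3.png",o)
gr=cv2.cvtColor(f,cv2.COLOR_BGR2GRAY)
for n,u,v in[("A",195,233),("B",243,225),("C",291,229)]:
    m=cv2.inRange(gr[v-12:v+13,u-12:u+13],0,55)
    k,l,t,ce=cv2.connectedComponentsWithStats(m);i=1+t[1:,4].argmax();p=ce[i]+[u-12,v-12]
    print(n,t[i],p.round(1),plane(c,p,.1).round(4))
E
```

```text
grip B t 21.32 tcp [0.4671 0.0686 0.1089] F [-1.27  0.94  7.27] op 0.638
B dF [-0.04 -0.18 -1.51] kg 0.154
lifted t 23.03 tcp [0.467  0.0683 0.153 ] F [ 0.55 -0.5  -1.97] op 0.634
down t 24.4 tcp [0.4672 0.0684 0.1089] F [-2.23 -0.24  9.74] op 0.637
released t 25.62 tcp [0.4665 0.0686 0.2393] F [ 0.1   0.38 -0.3 ] op 0.996
grip A t 28.61 tcp [0.4508 0.1876 0.1087] F [-0.39  1.21  6.07] op 0.631
A dF [-0.11  0.25 -1.8 ] kg 0.183
lifted t 30.32 tcp [0.4507 0.1871 0.153 ] F [-0.01 -0.19 -1.57] op 0.631
down t 31.68 tcp [0.4508 0.1872 0.1087] F [-1.34  0.74  7.69] op 0.63
released t 32.92 tcp [0.4501 0.1872 0.2393] F [-0.42 -0.58 -0.21] op 0.995
 t 33.94 tcp [0.33   0.1005 0.3995] F [ 0.13 -0.43 -0.36] op 1.002
A [  6   5  14  14 148] [195.6 232.6] [0.4526 0.1858 0.1   ]
B [  6   5  13  14 115] [243.3 224.8] [0.4685 0.067  0.1   ]
C [  6   4  15  14 159] [292.  227.6] [ 0.4582 -0.0537  0.1   ]
```

View pics/z3.png

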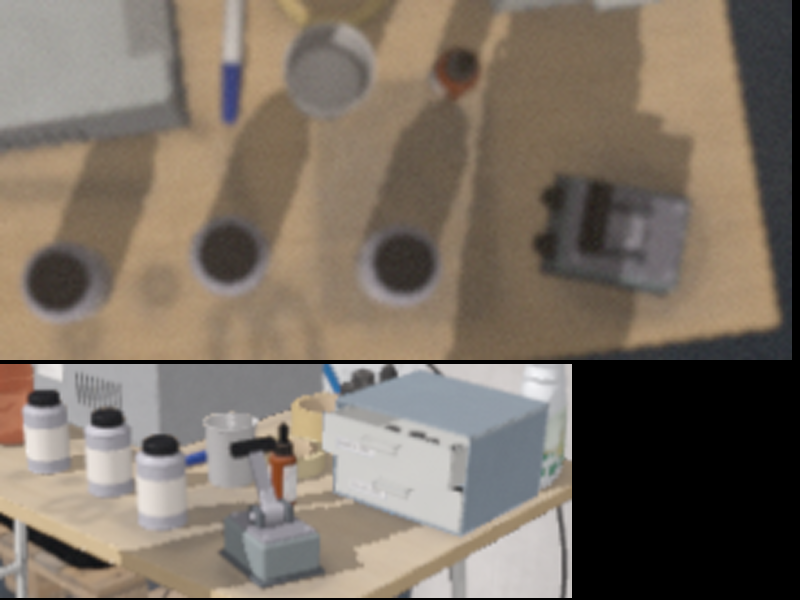

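All three tins are standing and within about 2 mm of where they were, and the handle is still off. Tin C, the right-hand one, is the heaviest at about 0.51 kg, against 0.15 and 0.18 kg.

```bash
python3 - <<'E'
from h import *
grab("C")
x,y=TINS["C"]
ctrl.move_linear([x,y,.309],rate=.1); ctrl.wait(1.); s=st("held")
print(R.from_rotvec(s["eef_rot"]).as_matrix()[:,2].round(4))
f=ctrl.read_camera("top")["frame"][:,:,::-1]
g=ctrl.read_camera("scene")["frame"][:,:,::-1]
a=cv2.resize(f[155:255,180:400],None,fx=2.6,fy=2.6);b=cv2.resize(g[40:175,180:400],None,fx=2.4,fy=2.4)
o=np.zeros((600,800,3),np.uint8);o[:260,:572]=a;o[264:264+b.shape[0],:b.shape[1]]=b
cv2.imwrite("pics/z4.png",o)
E
```

```text
grip C t 37.48 tcp [ 0.4573 -0.0524  0.1088] F [-0.13 -0.74  6.33] op 0.634
C dF [ 0.46 -0.23 -5.6 ] kg 0.571
lifted t 39.18 tcp [ 0.457  -0.0525  0.153 ] F [-0.34 -0.89 -5.34] op 0.633
held t 41.89 tcp [ 0.457  -0.0525  0.309 ] F [-0.22  0.15 -5.05] op 0.632
[ 1.e-04 -0.e+00 -1.e+00]
```

View pics/z4.png

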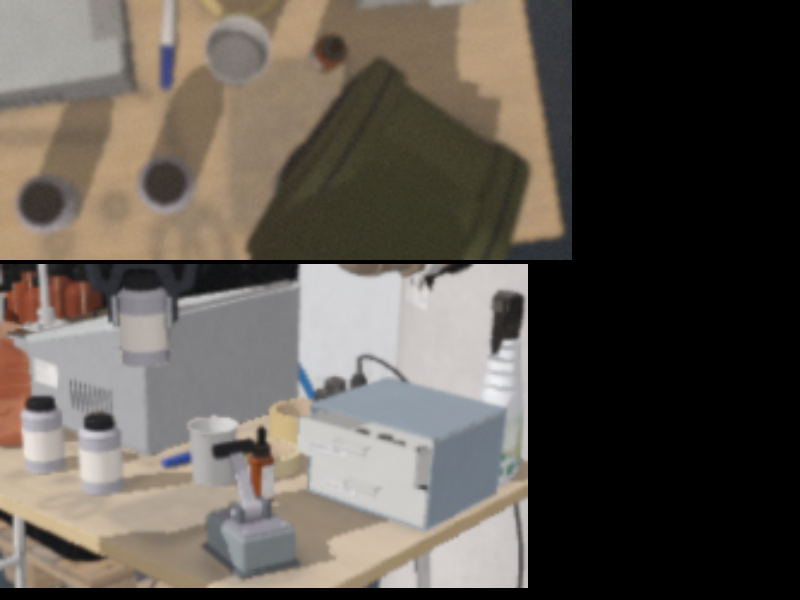

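The scene view shows the tin held upright around (145,320), the isolator still off, and the other tins, beaker, dropper bottle and marker in place.

```bash
python3 -c "
from h import *
st(); print(ctrl.sign_off())"
```

```text
t 41.99 tcp [ 0.457  -0.0525  0.309 ] F [ 0.69  1.01 -6.03] op 0.634
the job is handed in; nothing more can be done
None
```

The job was handed in at 42 s (limit 72 s), with the heaviest tin held still and upright about 20 cm above the table.

- **Isolator:** I pushed the handle over to its other stop first. The camera measured its bar at (0.486, -0.184), within about 4 mm of where it should be when off. It was still off in the last picture.
- **Weighing:** I lifted each tin about 4.5 cm.

| Tin | Weight felt | Afterwards |
|---|---|---|
| Left | 0.18 kg | set back within about 2 mm |
| Middle | 0.15 kg | set back within about 2 mm |
| Right | 0.51 kg, then 0.57 kg on the second lift | held at the end |

- **Final hold:** The height comes from the arm's position (TCP at 0.309 m, against 0.109 m when it gripped the tin on the table); I did not measure it separately in the images. The tool axis was vertical and the grip opening steady.
- **Other things:** In the last picture the beaker, dropper bottle and marker looked unmoved.
- **Disagreement:** The two weighings of the right-hand tin differ by 0.06 kg, which is force-sensor noise. That is far less than the gap of over 0.3 kg to the other tins. No check failed.

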